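# Put the caliper back in the sliding-door showcase

## Task

Put the digital caliper back on display: slide the showcase door that covers its empty shaped cutout fully across, behind (or in front of) the other door, and press the caliper flat and fully home into its cutout. Then shut both showcase doors fully, leaving the tape measure on display and the roll of packing tape undisturbed.

Things in the scene. Friction and masses are not known exactly. Their poses are not given: they have to be found in the camera images.
- case: White counter-top showcase, 520 wide (y) x 270 deep (x); origin under its centre, x away from the robot, y to its left end. Its top slopes up away from the robot by 15 degrees: frame 79 mm high in front, 151 at the back. Two compartments side by side, each under a clear sliding door. A door slid fully open leaves an opening 190 wide, 235 deep, ending 242 mm from the centre line.
- caliper_mid (a point): Centre of the grey housing of the digital caliper (180 g) lying flat on the bench left of the showcase; 9 mm above its flat underside. Housing 70 (x) x 36 (y) x 18 mm high: pinch it across y. +x runs along the bare steel beam, 14 wide, ending at x=90. Steel jaws at x=-57 to -37 reach to y=-52 and y=+26, 3 to 9 mm up.
- seat (a point): Where caliper_mid must finally be, with the same axes (parallel to the showcase's). The caliper cutout (yellow floor) in a black insert, in the left or right compartment, 135 mm from the showcase's centre line. Cutout 12 mm deep, floor 9 mm below this point, insert top 3 mm above it; the seated housing stands 6 mm proud. Clearance 2 mm round the housing, 4 mm elsewhere.
- notch (a point): Middle of the caliper cutout at the floor of its finger notches, 8 mm below the cutout floor: they flank the housing's middle, 42 mm long in x, out to 52 mm either side in y, for the fingertips that hold the housing. Four sprung pads at the housing's sides hold it up about 8 mm above the cutout floor until it is pushed down with roughly 5 to 10 N; its weight is not enough.
- door_left (a joint): Left clear door (upper track, red handle): 0 = shut, grows to 0.19 m as it slides along the showcase's -y, over the right door. Stays where left; takes 2 to 4 N. May start up to 25 mm ajar. A door slid fully open pushes the other, if ajar, to within about 7 mm of shut.
- door_right (a joint): Right clear door (lower track, blue handle): 0 = shut, grows to 0.19 m as it slides along the showcase's +y, beneath the left door. Stays where left; takes 2 to 4 N. May start up to 25 mm ajar.
- door_left_handle (a point): Grip point of the left door's upright red fin handle: 12 mm thick (y, the sliding direction), 70 mm long (x, sloping with the door), its top edge 18 mm above this point and the clear door 22 mm below it. With the door shut it is 215 mm left of the showcase's centre line, 27 mm from the end of the opening.
- door_right_handle (a point): Grip point of the right door's upright blue fin handle: 12 mm thick (y), 70 mm long (x, sloping with the door), its top edge 18 mm above this point and its clear door 34 mm below it. With the door shut it is 215 mm right of the showcase's centre line.
- tape_measure: Orange tape measure 60 x 60 x 26 mm on display in the insert of the showcase's other compartment; origin under its centre. Leave it alone.
- tape_roll: Roll of packing tape lying on the bench, 100 mm across, 48 high; origin under its centre. Leave it alone.
Things that resemble listed ones, but are neither listed nor needed, are in the scene too. Leave any pink look-alike of the part that bears caliper_mid alone.

How it is judged:
By the outcome, as a careful person would: the job done as asked, in the order asked, and still so for the second after the job is handed in, with the robot touching nothing.
It also fails if it takes over 72 s, if anything falls off the work surface, if the arm or the gripper's body presses on something with over 40 N, if the wrist force passes 120 N, or if a joint passes its speed limit or range.

## Robot

A 6-joint arm with a two-finger parallel gripper is mounted at the origin on the work surface. World frame = base frame: x ahead of the robot, y to its left, z up, the work surface at z = 0. Lengths are in m, angles in rad, forces in N, time in s.
With the tool pointing down it reaches from about 0.3 to 0.85 m from the base axis. Payload 4.2 kg.
Tool frame: the origin (TCP) lies midway between the tips of the shut fingers; the grasp point (between the pads) lies 19 mm behind it (arm.grip_point_offset is the distance from the TCP to the grasp point, in m); y points along the fingers, x is the direction in which the jaws open and shut, and the axes are right-handed (so a half turn about y gives the same grasp; the last joint's range is limited). The gripper opens to 91 mm and grips with 3 to 60 N. Pads are 32 mm wide; open, the fingers measure 118 mm over their backs; the gripper's body (76 mm by 178 mm) begins 60 mm behind the grasp point.
Start: joints at [1.167, 0.32, 1.565, -0, 1.257, -0.02], TCP at [0.215, 0.533, 0.214] pointing down, gripper open.
Joint ranges: [-3.11, 3.11], [-0.84, 2.01], [0.21, 2.61], [-1.34, 4.49], [0.05, 2.63], [-2.56, 2.56]. Speed limits (rad/s): [2.57, 2.57, 3.14, 3.14, 3.14, 3.14].

## Interface

Orientations are given as a rotation vector (axis times angle).
In Python, from cell import arm, inverse_kinematics, vision, ticket gives the robot as it stands. Calls block until the motion is done:
- arm.goto(position, orientation): joint-space move of the TCP to a pose.
- arm.servo_line(position, velocity=0.15, frame=None): straight line of the TCP; frame=None keeps the orientation; velocity is the mean speed in m/s.
- arm.set_joints(angles): joint-space move.
- arm.gripper_to(opening, squeeze=None): opening from 0.0 (shut) to 1.0 (fully open); squeeze is the grip in N (None keeps the last); returns when the fingers have stopped.
- arm.sleep(seconds).
- inverse_kinematics(position, orientation): joint angles nearest the present ones, or None.
- vision.read_camera(name): name is "scene" or "top"; returns (picture, depth): 420x560x3 uint8, red, green, blue; 420x560 float32, m along the optical axis (not along the pixel's ray), 0 where there is no reading.
- vision.camera_model(name): a dict with "intrinsics" (3x3 intrinsics, pixels), "rvec" (rotation vector, rad) and "tvec" (3), from world to camera coordinates, as OpenCV has them. Camera axes: x right, y down, z forward; pixel columns grow to the right and rows downward; lengths in m; the calibration is good to about 2 mm. A picture is of the moment at which its call begins. camera_model takes no time and is no camera call.
A pose or a line that the arm cannot do raises arm.Unreachable and nothing moves.
- ticket.hand_in(): hands the job in, once; it reports no verdict.
Readings, each from a call of its own:
- arm.get_t(): time.
- arm.get_joints(): joint angles.
- arm.get_dq(): joint speeds.
- arm.get_tau(): joint torques, N m.
- arm.get_tool_pos(): TCP position.
- arm.get_tcp_rot(): TCP orientation.
- arm.get_ft_force(): force on the tool from outside, world axes, zero at the start.
- arm.get_torque(): the same for the moment, N m.
- arm.get_width(): opening from 0.0 (shut) to 1.0 (fully open).
Only numpy, scipy, OpenCV 4.12 (cv2) and the standard library are available. Lean on these libraries where they do the work, as an engineer would, in place of code of your own. Each camera call takes 0.05 s, during which the arm holds its last target. There are 200 camera calls.

## Working session

There is one attempt and no reset: what is moved stays moved. The work goes in short steps, each a Python script; the robot and the scene stay as the last script left them, time stands still between calls to the robot, and variables do not carry over. Pictures are saved under pics/ and viewed, about 8 in all and at most 12, crops included, and the job is handed in when it is done.

```bash
ls; mkdir -p pics; cat > h.py <<'E'
import numpy as np, cv2
from cell import arm, inverse_kinematics, vision, ticket
def cam(n):
    m=vision.camera_model(n); R=cv2.Rodrigues(np.array(m["rvec"],float))[0]
    return np.array(m["intrinsics"],float),R,np.array(m["tvec"],float).ravel()
def cloud(n,d):
    K,R,t=cam(n); v,u=np.indices(d.shape)
    p=np.stack([(u-K[0,2])/K[0,0]*d,(v-K[1,2])/K[1,1]*d,d],-1)
    return (p-t)@R   # world
def ray(n,u,v,z):
    K,R,t=cam(n); o=-R.T@t; r=R.T@np.linalg.solve(K,[u,v,1.]); return o+r*(z-o[2])/r[2]
def proj(n,p):
    K,R,t=cam(n); q=K@(R@np.asarray(p,float)+t); return q[:2]/q[2]
def save(name,img,s=1):
    cv2.imwrite('pics/'+name+'.png',cv2.resize(img[...,::-1],None,fx=s,fy=s,interpolation=cv2.INTER_CUBIC))
E
python3 - <<'E'
from h import *
for n in("scene","top"):
    im,d=vision.read_camera(n); save(n+'0',im); np.savez('/tmp/%s0.npz'%n,im=im,d=d)
    K,R,t=cam(n); print(n,K.round(1).tolist(),(-R.T@t).round(3),R.round(2).tolist())
print(arm.get_t(),arm.get_tcp_rot(),arm.get_tool_pos())
E
```

```text
pics
scene [[469.7, 0.0, 284.1], [0.0, 469.7, 209.3], [0.0, 0.0, 1.0]] [1.288 0.749 1.067] [[-0.7, 0.71, 0.01], [0.49, 0.5, -0.71], [-0.51, -0.5, -0.7]]
top [[461.0, 0.0, 279.3], [0.0, 461.0, 207.0], [0.0, 0.0, 1.0]] [0.446 0.078 1.139] [[-0.01, -1.0, 0.0], [-0.99, 0.01, -0.14], [0.14, -0.0, -0.99]]
0.1 [-1.36755042 -0.92105428  0.92315556] [0.21514607 0.53276904 0.21321782]
```

View pics/top0.png

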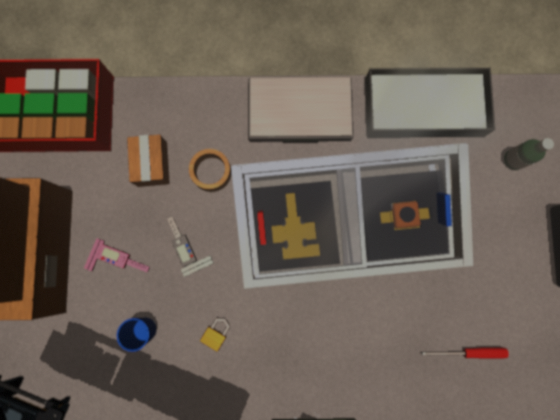

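View pics/scene0.png

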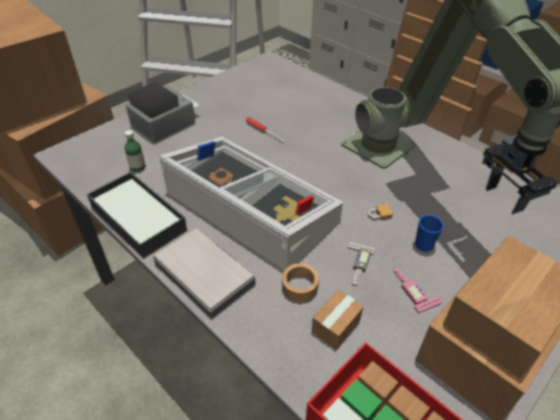

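```bash
cat > m.py <<'E'
from h import *
def hsv(im): return cv2.cvtColor(im,cv2.COLOR_RGB2HSV)
def big(m):
    n,l,s,c=cv2.connectedComponentsWithStats(m.astype(np.uint8)); 
    return l==1+np.argmax(s[1:,4])
E
python3 - <<'E'
from m import *
z=np.load('/tmp/top0.npz'); im,d=z['im'],z['d']; P=cloud('top',d); H=hsv(im)
v,u=np.indices(d.shape)
box=(u>225)&(u<482)&(v>142)&(v<295)
m=box&(P[...,2]>0.055)&(d>0)
m=big(m)
r=cv2.minAreaRect(P[m][:,:2].astype(np.float32)); print('case',r, m.sum())
red=big(box&((H[...,0]<8)|(H[...,0]>172))&(H[...,1]>190)&(u<275)); blue=big(box&(H[...,0]>105)&(H[...,0]<130)&(H[...,1]>120)&(u>420))
yel=big(box&(H[...,0]>17)&(H[...,0]<32)&(H[...,1]>120)&(u<345))
for n,k in(('red',red),('blue',blue),('yel',yel)):
    p=P[k]; print(n,k.sum(),np.median(p,0).round(4),p.min(0).round(3),p.max(0).round(3),cv2.minAreaRect(np.argwhere(k)[:,::-1].astype(np.float32)))
reg=(u>160)&(u<218)&(v>210)&(v<280)&(P[...,2]>0.006)
p=P[reg];print('cal',reg.sum(),p.mean(0))
hs=big(reg&(P[...,2]>0.013)); p=P[hs]; print('housing',hs.sum(),p.mean(0),cv2.minAreaRect(p[:,:2].astype(np.float32)))
print('table z',np.median(P[300:330,250:400,2]))
print('tape',np.median(P[box&(u<480)&(H[...,0]<15)&(H[...,0]>4)&(H[...,1]>120)&(u>370)],0))
c=np.hstack([cv2.resize(im[205:285,80:225],None,fx=2.7,fy=2.7,interpolation=cv2.INTER_CUBIC),cv2.resize(im[180:280,240:345],(int(105*2.16),216))])
c2=cv2.resize(im[205:285,80:225],None,fx=5,fy=5,interpolation=cv2.INTER_CUBIC)
save('crop',c2)
E
```

```text
case ((0.5654486417770386, -0.09426474571228027), (0.27119705080986023, 0.525458812713623), 5.119665622711182) 28462
red 140 [0.5392 0.1132 0.1511] [0.505 0.107 0.139] [0.573 0.12  0.162] ((261.3465270996094, 227.46536254882812), (31.24416732788086, 4.577171325683594), 84.2894058227539)
blue 184 [ 0.573  -0.2892  0.1492] [ 0.541 -0.298  0.137] [ 0.609 -0.283  0.161] ((447.0, 209.5), (31.0, 6.0), 90.0)
yel 1505 [0.5274 0.0412 0.1058] [ 0.446 -0.015  0.087] [0.617 0.09  1.139] ((292.2702331542969, 226.04376220703125), (66.14412689208984, 43.456787109375), 79.2156982421875)
cal 852 [0.49154115 0.2970766  0.02455758]
housing 433 [0.49549371 0.30481805 0.02120135] ((0.4612051844596863, 0.21454674005508423), (0.2660372257232666, 0.07014063000679016), 68.91633605957031)
table z 0.00042105749356783717
tape [ 0.56909873 -0.21143531  0.09844496]
```

View pics/crop.png

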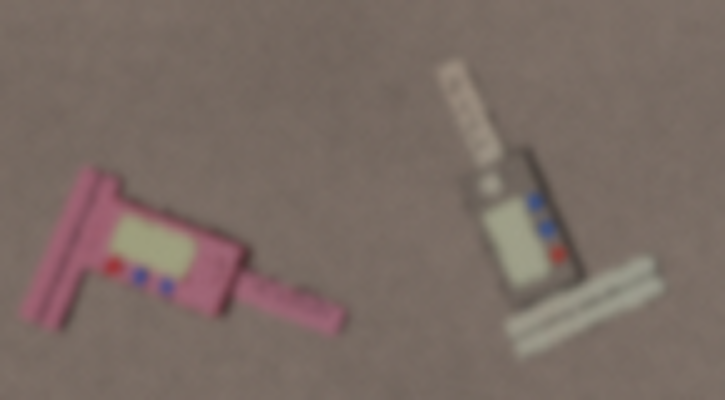

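Candidates for the caliper are the pink one at top px (115,255) and the grey one at (184,250). The grey one has a grey housing, a bare steel beam and the right jaw layout, so it is the target. The yellow cutout is in the left compartment, under the red-handled door. Next I measure the caliper and open that door.

```bash
cat >> m.py <<'E'
from scipy.spatial.transform import Rotation as Ro
PSI=np.radians(5.1); C=np.array([0.5654,-0.0943])
ex=lambda a:np.array([np.cos(a),np.sin(a)])
ey=lambda a:np.array([-np.sin(a),np.cos(a)])
def c2w(x,y): return C+x*ex(PSI)+y*ey(PSI)
def w2c(p): q=np.asarray(p)[:2]-C; return np.array([q@ex(PSI),q@ey(PSI)])
def down(yaw,pos):  # jaws open along caliper/case y
    best=None
    for s in(1,-1):
        x=s*np.r_[ey(yaw),0]; y=np.array([0,0,-1.]); rv=Ro.from_matrix(np.c_[x,y,np.cross(x,y)]).as_rotvec()
        q=inverse_kinematics(list(pos),rv.tolist())
        if q is not None and (best is None or abs(q[5])<best[0]): best=(abs(q[5]),rv.tolist(),q)
    return best[1]
def st(s=''): print(s,'t %.1f'%arm.get_t(),np.round(arm.get_tool_pos(),4),'F',np.round(arm.get_ft_force(),1),'w %.3f'%arm.get_width())
E
python3 - <<'E'
from m import *
z=np.load('/tmp/top0.npz'); im,d=z['im'],z['d']; P=cloud('top',d)
c=[ray('top',80+x/5,205+y/5,.018)[:2] for x,y in((465,180),(530,148),(582,275),(515,303))]
print('corners mean',np.mean(c,0),np.round(c,3).tolist())
v,u=np.indices(d.shape)
k=big((u>168)&(u<202)&(v>232)&(v<268)&(P[...,2]>.013)&(P[...,2]<.024))
r=cv2.minAreaRect(P[k][:,:2].astype(np.float32)); print('depth',k.sum(),r)
for n,p in(('red',[.5392,.1132,.1511]),('blue',[.573,-.2892,.1492])): print(n,w2c(p))
p=[*c2w(-.003,.209),.136+.0-.019+.004]; rv=down(PSI,p)
p=np.array(p)
a=p+[0,0,.07]; arm.gripper_to(.6); arm.goto(a.tolist(),rv); st('above')
for n in("scene",): 
    im,d=vision.read_camera(n); save(n+'1',im[100:280,150:390],3)
E
```

```text
corners mean [0.49688642 0.30336568] [[0.519, 0.332], [0.535, 0.301], [0.473, 0.274], [0.46, 0.306]]
depth 431 ((0.49580422043800354, 0.3060598373413086), (0.07011615484952927, 0.03637915849685669), 24.66202163696289)
red [-0.00765071  0.20900755]
blue [-0.00975559 -0.194804  ]
above t 2.7 [0.5437 0.1143 0.191 ] F [ 0.2 -0.5 -0.1] w 0.603
```

View pics/scene1.png

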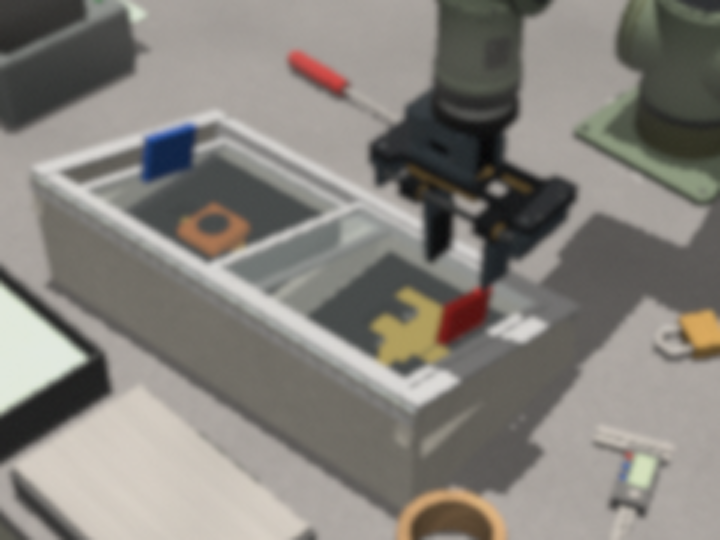

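```bash
python3 - <<'E'
from m import *
arm.gripper_to(.3,20)
p=np.array([*c2w(-.003,.209),.121]); arm.servo_line(p.tolist()); st('down')
arm.gripper_to(0,20); st('grip')
if arm.get_width()>.08:
    for y,v in((.06,.12),(.03,.08),(.025,.03),(.022,.02)):
        arm.servo_line([*c2w(-.003,y),.121],v); st('y %.3f'%y)
    im,d=vision.read_camera('top'); np.savez('/tmp/top1.npz',im=im,d=d)
    arm.gripper_to(.3); q=np.array(arm.get_tool_pos()); arm.servo_line((q+[0,0,.09]).tolist(),.25); st()
    c=np.array([.4958,.3061]); yaw=np.radians(24.66); a=[*c,.10]; arm.gripper_to(.75); arm.goto(a,down(yaw,a)); st('above cal')
    im,d=vision.read_camera('top'); np.savez('/tmp/top2.npz',im=im,d=d); save('top2',im[130:300,140:490],2.2)
E
```

```text
down t 4.0 [0.5444 0.1137 0.1215] F [0.2 0.2 0.2] w 0.301
grip t 4.4 [0.5446 0.1138 0.1221] F [0.  1.  3.5] w 0.135
y 0.060 t 5.8 [ 0.5578 -0.0354  0.1221] F [-0.8 -1.7  5.2] w 0.132
y 0.030 t 6.3 [ 0.5605 -0.0655  0.1221] F [ 0.  -1.4  4.9] w 0.135
y 0.025 t 6.6 [ 0.5607 -0.068   0.1221] F [-1.7  5.7  6.3] w 0.130
y 0.022 t 6.9 [ 0.5607 -0.068   0.122 ] F [-1.1 16.3  7.5] w 0.128
 t 7.9 [ 0.5602 -0.0732  0.2111] F [-0.7  0.  -1.5] w 0.301
above cal t 10.2 [0.4965 0.3054 0.1004] F [ 0.1 -1.2 -0.5] w 0.749
```

View pics/top2.png

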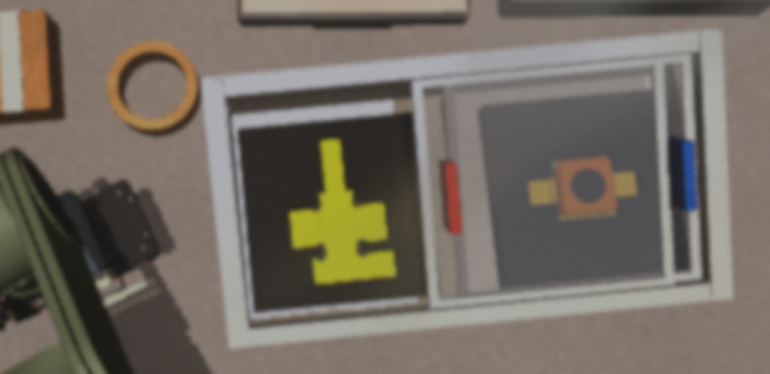

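```bash
python3 - <<'E'
from m import *
z=np.load('/tmp/top2.npz'); im,d=z['im'],z['d']; P=cloud('top',d); H=hsv(im); v,u=np.indices(d.shape)
box=(u>245)&(u<330)&(v>180)&(v<272)
yel=big(box&(H[...,0]>20)&(H[...,0]<35)&(H[...,1]>150)&(H[...,2]>90))
blk=box&(H[...,2]<60)&~cv2.dilate(yel.astype(np.uint8),np.ones((7,7))).astype(bool)
ok=blk&(d>0); p=P[ok]; p=p[abs(p[:,2]-np.median(p[:,2]))<.02]
A=np.c_[p[:,:2]-C,np.ones(len(p))]; print('insert plane',np.linalg.lstsq(A,p[:,2],rcond=None)[0],np.median(p[:,2]),len(p))
print('yellow z pct',np.percentile(P[yel][:,2],[5,25,50,75,95]).round(4),yel.sum())
zi=np.median(p[:,2]); 
# rays onto the insert top plane (rim of cutout) in the case frame
q=np.array([w2c(ray('top',a,b,zi)) for b,a in np.argwhere(yel)])
q2=np.array([w2c(x) for x in P[yel]])
for nm,Q in(('ray',q),('depth',q2)):
  print(nm,'x',Q[:,0].min().round(4),Q[:,0].max().round(4),'y',Q[:,1].min().round(4),Q[:,1].max().round(4))
  for x0 in np.arange(-.085,.095,.006):
    s=Q[(Q[:,0]>=x0)&(Q[:,0]<x0+.006),1]
    if len(s) and nm=='ray': print(' %.3f'%(x0+.003),len(s),s.min().round(4),s.max().round(4))
bl=big((H[...,0]>105)&(H[...,0]<130)&(H[...,1]>120)&(u>420)&(u<480)&(v>150)&(v<260)); rd=big(((H[...,0]<8)|(H[...,0]>172))&(H[...,1]>150)&(u<360)&(u>320)&(v>150)&(v<280))
for m in(rd,bl):
  p=P[m];p=p[p[:,2]>.13]; print('handle',w2c(np.median(p,0)),np.median(p,0))
r=cv2.minAreaRect(q.astype(np.float32)); print(r)
E
```

```text
insert plane [1.64436363e-04 4.36875263e-05 5.04266080e-02] 0.050458820386733785 3197
yellow z pct [0.0287 0.0335 0.0377 0.0396 0.0466] 1606
ray x -0.0779 0.0776 y 0.0812 0.1891
 -0.076 74 0.0822 0.1673
 -0.070 94 0.0814 0.1669
 -0.064 98 0.0812 0.1687
 -0.058 94 0.0825 0.168
 -0.052 80 0.0822 0.1676
 -0.046 38 0.1008 0.1528
 -0.040 43 0.0971 0.173
 -0.034 104 0.087 0.1871
 -0.028 110 0.0865 0.1888
 -0.022 114 0.0857 0.1883
 -0.016 108 0.0876 0.1877
 -0.010 112 0.0868 0.1891
 -0.004 109 0.0863 0.1889
 0.002 91 0.086 0.1884
 0.008 39 0.1186 0.1521
 0.014 36 0.1202 0.1538
 0.020 35 0.1197 0.1533
 0.026 25 0.1261 0.1479
 0.032 25 0.1254 0.1474
 0.038 25 0.1249 0.1467
 0.044 26 0.1244 0.1483
 0.050 25 0.126 0.1479
 0.056 25 0.1253 0.1474
 0.062 25 0.1248 0.1467
 0.068 25 0.1245 0.1483
 0.074 23 0.1262 0.1479
 0.080 3 0.1378 0.1426
depth x -0.1036 0.0782 y 0.0803 0.1891
handle [-0.01178565  0.02762068] [ 0.55120568 -0.06783635  0.15078044]
handle [-0.01047369 -0.20620139] [ 0.5732979  -0.30061611  0.15001443]
((-0.001271761953830719, 0.13839416205883026), (0.15788541734218597, 0.10457102954387665), 4.305122375488281)
```

```bash
cat >> m.py <<'E'
def prof(im,axis,fixed,lo,hi,z,th=None):
    s=np.arange(lo,hi,.0005); I=im[...,0].astype(np.float32); tot=0
    for f in fixed:
        uv=np.array([proj('top',[*(c2w(a,f) if axis=='x' else c2w(f,a)),z]) for a in s],np.float32)
        tot=tot+cv2.remap(I,uv[:,0].reshape(-1,1),uv[:,1].reshape(-1,1),cv2.INTER_LINEAR).ravel()
    tot/=len(fixed); h=(np.percentile(tot,3)+np.percentile(tot,90))/2
    i=np.where(np.diff(tot>h))[0]; return s[i].round(4), round(float(h),1)
E
python3 - <<'E'
from m import *
z=np.load('/tmp/top2.npz'); im=z['im']; zi=.0505
print('beam line x',prof(im,'x',np.arange(.131,.142,.002),-.1,.1,zi))
print('wingR x',prof(im,'x',np.arange(.092,.112,.002),-.045,.03,zi))
print('wingL x',prof(im,'x',np.arange(.162,.182,.002),-.045,.03,zi))
print('wings y',prof(im,'y',np.arange(-.03,0,.002),.06,.21,zi))
print('beam y',prof(im,'y',np.arange(.03,.07,.002),.11,.165,zi))
print('beam y near/far',prof(im,'y',np.arange(.03,.045,.002),.11,.165,zi),prof(im,'y',np.arange(.06,.075,.002),.11,.165,zi))
print('jaw y',prof(im,'y',np.arange(-.072,-.056,.002),.06,.19,zi))
E
```

```text
Traceback (most recent call last):
  File "m.py", line 23, in prof
    uv=np.array([proj('top',[*(c2w(a,f) if axis=='x' else c2w(f,a)),z]) for a in s],np.float32)
                 ~~~~^^^^^^^^^^^^^^^^^^^^^^^^^^^^^^^^^^^^^^^^^^^^^^^^^^
  File "h.py", line 13, in proj
    K,R,t=cam(n); q=K@(R@np.asarray(p,float)+t); return q[:2]/q[2]
          ~~~^^^
  File "h.py", line 4, in cam
    m=vision.camera_model(n); R=cv2.Rodrigues(np.array(m["rvec"],float))[0]
ValueError: time passes only in moves, steps and waits
```

```bash
sed -i 's/^def cam(n):/import functools\n@functools.cache\ndef cam(n):/' h.py
python3 - <<'E'
from m import *
z=np.load('/tmp/top2.npz'); im=z['im']; zi=.0505
print('beam line x',prof(im,'x',np.arange(.131,.142,.002),-.1,.1,zi))
print('wingR x',prof(im,'x',np.arange(.092,.112,.002),-.045,.03,zi))
print('wingL x',prof(im,'x',np.arange(.162,.182,.002),-.045,.03,zi))
print('wings y',prof(im,'y',np.arange(-.03,0,.002),.06,.21,zi))
print('beam y near/far',prof(im,'y',np.arange(.03,.045,.002),.11,.165,zi),prof(im,'y',np.arange(.06,.075,.002),.11,.165,zi))
print('jaw y',prof(im,'y',np.arange(-.072,-.056,.002),.06,.19,zi))
st()
E
```

```text
beam line x (array([-0.078,  0.077,  0.098]), 106.6)
wingR x (array([-0.038,  0.003]), 105.4)
wingL x (array([-0.0375,  0.003 ]), 106.7)
wings y (array([0.085, 0.188]), 107.6)
beam y near/far (array([0.125 , 0.1475]), 106.8) (array([0.125 , 0.1475]), 105.6)
jaw y (array([0.0805, 0.168 ]), 111.0)
 t 10.2 [0.4966 0.3052 0.1005] F [0.8 0.4 0.3] w 0.751
```

```bash
python3 - <<'E'
from m import *
c=[.4958,.3061]
arm.servo_line([*c,.004],.15); st('at cal')
arm.gripper_to(0,45); st('grip')
arm.servo_line([*c,.13],.2); st('up')
if arm.get_width()>.3:
    s=c2w(-.0167,.1366); a=[*s,.13]; arm.goto(a,down(PSI,a)); st('above seat'); print(s)
    arm.servo_line([*s,.085],.15); arm.sleep(.3); st()
    im,d=vision.read_camera('top'); np.savez('/tmp/top3.npz',im=im,d=d); save('top3',im[165:285,230:345],5)
E
```

```text
at cal t 11.0 [0.4966 0.3063 0.0047] F [ 0.3 -0.3  0.4] w 0.749
grip t 11.6 [0.4959 0.3063 0.0044] F [-0.2  1.   1.6] w 0.393
up t 12.4 [0.4948 0.3055 0.1286] F [ 0.4  0.3 -2.2] w 0.391
above seat t 15.0 [0.5366 0.0405 0.13  ] F [-0.1 -0.4  1.2] w 0.003
[0.53662315 0.04027467]
 t 15.7 [0.5372 0.0403 0.0858] F [ 0.4  0.2 -0.3] w 0.005
```

View pics/top3.png

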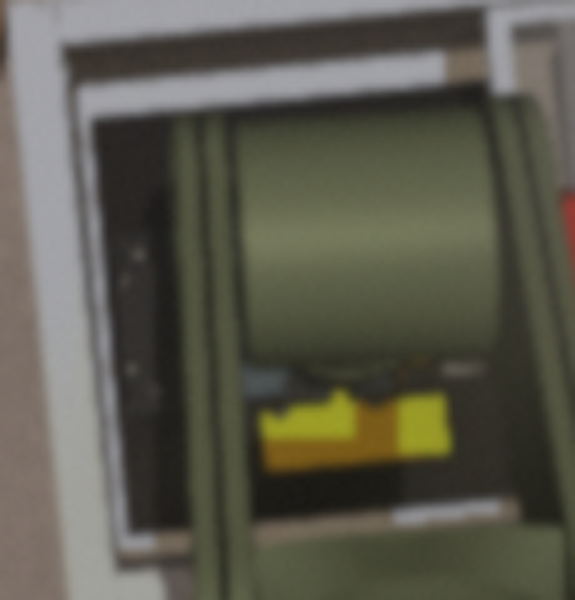

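```bash
python3 - <<'E'
from m import *
s=c2w(-.0167,.1366); arm.servo_line([*s,.20],.25); arm.goto([.38,-.05,.28],down(PSI,[.38,-.05,.28])); st()
for n in('top','scene'):
    im,d=vision.read_camera(n); np.savez('/tmp/%s4.npz'%n,im=im,d=d); save(n+'4',im)
E
```

```text
t 17.2 [ 0.3805 -0.0498  0.279 ] F [ 0.5  0.5 -1.1] w 0.005
```

View pics/scene4.png

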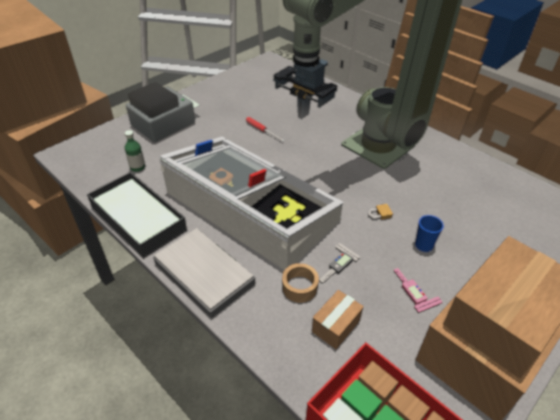

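View pics/top4.png

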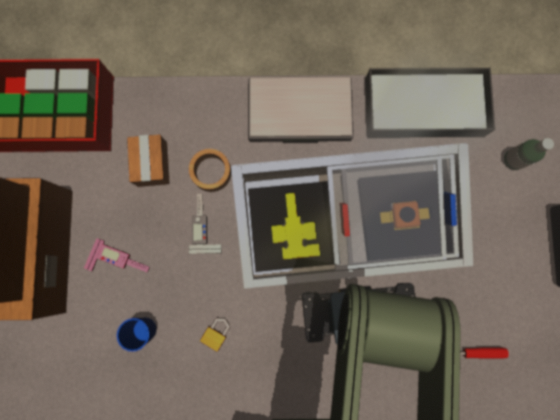

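The caliper slipped or was knocked out on the way, probably because the joint-space move dipped onto the case rim. It now lies flat, face up, at top px (200,230), between the roll and the case. I'll re-measure and check clearances.

```bash
python3 - <<'E'
from m import *
def roll(f):
    z=np.load(f); im,d=z['im'],z['d']; P=cloud('top',d); v,u=np.indices(d.shape)
    k=big((u>180)&(u<235)&(v>140)&(v<195)&(P[...,2]>.035)&(P[...,2]<.06)); c,r=cv2.minEnclosingCircle(P[k][:,:2].astype(np.float32)); return P,u,v,c,r
for f in('/tmp/top0.npz','/tmp/top4.npz'): P,u,v,c,r=roll(f); print('roll',np.round(c,4),round(r,4))
k=big((u>185)&(u<215)&(v>208)&(v<246)&(P[...,2]>.013)&(P[...,2]<.024))
h=P[k]; print(k.sum(),'z',np.percentile(h[:,2],[5,50,95]).round(4),'rect',cv2.minAreaRect(h[:,:2].astype(np.float32)))
k=big((u>180)&(u<226)&(v>190)&(v<258)&(P[...,2]>.004)&(P[...,2]<.03)); q=P[k]; print('all',q.min(0).round(4),q.max(0).round(4))
tip=q[q[:,0]>q[:,0].max()-.01]; print('tip',tip.mean(0).round(4))
L=(u>228)&(u<262)&(v>160)&(v<285)&(P[...,2]>.06)&(P[...,2]<.17); print('case left edge cy max',np.percentile([w2c(a)[1] for a in P[L]],99), c2w(-.05,.26),c2w(.05,.26))
im=np.load('/tmp/top4.npz')['im']; save('c4',im[150:265,170:260],5)
E
```

```text
roll [0.6914 0.2419] 0.0504
roll [0.6911 0.2423] 0.0501
432 z [0.0153 0.0185 0.0221] rect ((0.5449140667915344, 0.26937445998191833), (0.07160352915525436, 0.03504804149270058), 1.3006256818771362)
all [0.4879 0.2185 0.004 ] [0.6366 0.2979 0.0239]
tip [0.632  0.271  0.0083]
case left edge cy max 0.2623941423775767 [0.49248543 0.16022596] [0.59208954 0.16911539]
```

View pics/c4.png

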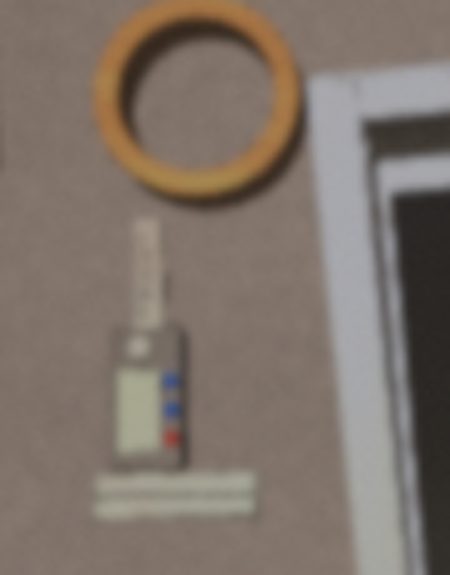

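```bash
python3 - <<'E'
from m import *
c=np.array([.5449,.2694]); yaw=np.radians(1.2); s=c2w(-.0167,.1366)
a=[*c,.17]; arm.gripper_to(.75); arm.servo_line([.40,.1,.28],.35); arm.goto(a,down(yaw,a)); st('above cal')
arm.servo_line([*c,.03],.2); arm.servo_line([*c,.0008],.06); st('at cal')
arm.gripper_to(0,60); arm.sleep(.2); st('grip')
arm.servo_line([*c,.03],.06); st('lift'); arm.servo_line([*c,.165],.12); st('up')
im,d=vision.read_camera('scene'); save('lift',im[120:300,240:440],4)
E
```

```text
above cal t 21.4 [0.545  0.269  0.1702] F [ 0.5  0.1 -0.3] w 0.750
at cal t 22.9 [5.443e-01 2.691e-01 4.000e-04] F [-0.6  0.6  1.3] w 0.752
grip t 23.7 [0.5449 0.2694 0.0007] F [ 0.3  1.2 -0.8] w 0.391
lift t 24.3 [0.5448 0.2693 0.0302] F [ 0.5 -0.2 -1.6] w 0.393
up t 25.6 [0.5444 0.2691 0.1641] F [ 0.4 -0.7 -1.8] w 0.391
```

View pics/lift.png

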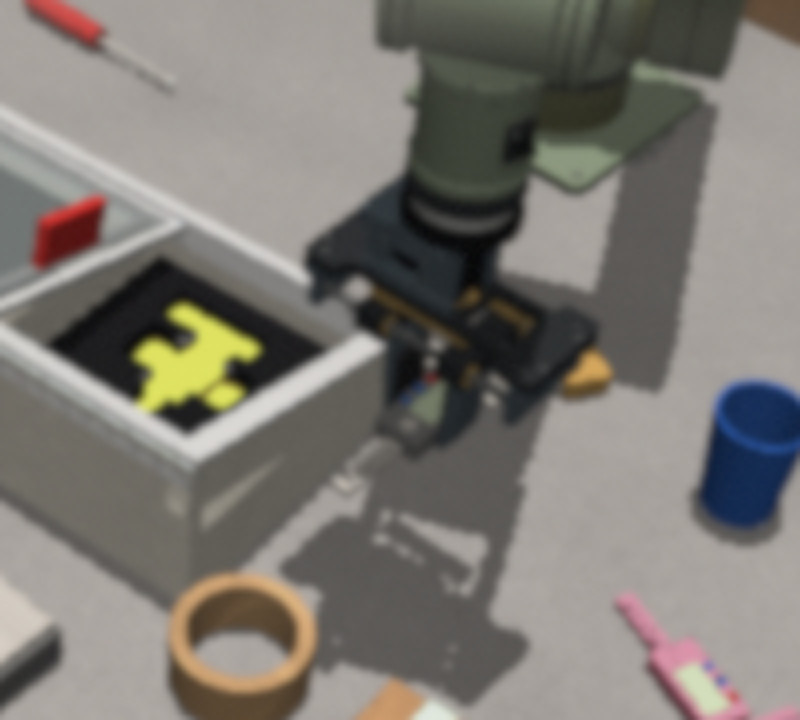

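```bash
python3 - <<'E'
from m import *
c=np.array([.5449,.2694]); s=c2w(-.0167,.1366); a=[*s,.165]; rv=down(PSI,a)
m=(c+s)/2
arm.servo_line([*m,.165],.1,rv); st('mid')
if arm.get_width()>.3:
    arm.servo_line(a,.1); st('above')
    arm.servo_line([*s,.08],.12); st()
    for z in(.056,.050): arm.servo_line([*s,z],.04); st('z%.3f'%z)
im,d=vision.read_camera('scene'); np.savez('/tmp/scene5.npz',im=im,d=d); save('s5',im[140:260,200:360],5)
E
```

```text
mid t 28.9 [0.5408 0.1549 0.165 ] F [-0.3  0.2 -2.1] w 0.392
above t 30.1 [0.5367 0.0407 0.165 ] F [ 0.4  1.  -1.9] w 0.393
 t 31.0 [0.5373 0.0404 0.0806] F [-0.7  0.3 -1.9] w 0.390
z0.056 t 31.8 [0.5368 0.0403 0.056 ] F [ 0.4  0.2 -1.6] w 0.389
z0.050 t 32.1 [0.5364 0.0403 0.0497] F [-0.7  0.2 -0.5] w 0.391
```

```bash
python3 - <<'E'
from m import *
s=c2w(-.0167,.1366)
for z in np.arange(.048,.0365,-.0015):
    arm.servo_line([*s,z],.02); f=np.array(arm.get_ft_force()); st('z%.4f'%z)
    if f[2]>18: break
E
```

```text
z0.0480 t 32.4 [0.5369 0.0403 0.0481] F [ 0.4  0.2 -1.5] w 0.393
z0.0465 t 32.6 [0.537  0.0403 0.0477] F [-0.9 -0.7  6.1] w 0.392
z0.0450 t 32.9 [0.537  0.0403 0.0477] F [-4.8 -0.5 16.1] w 0.392
z0.0435 t 33.1 [0.537  0.0403 0.0476] F [-7.3 -0.7 25.9] w 0.393
```

```bash
python3 - <<'E'
from m import *
s=c2w(-.0167,.1366)
arm.servo_line([*s,.0475],.03); st()
im,d=vision.read_camera('scene'); np.savez('/tmp/scene6.npz',im=im,d=d)
a=cv2.resize(im[180:250,240:330],None,fx=6.6,fy=6.6,interpolation=cv2.INTER_CUBIC)
t,dt=vision.read_camera('top'); np.savez('/tmp/top6.npz',im=t,d=dt)
b=cv2.resize(t[180:270,245:335],(594,594),interpolation=cv2.INTER_CUBIC)
b=cv2.resize(b,(462,462)); a=cv2.resize(a,(594,462)); o=np.hstack([a,b]); save('v6',cv2.resize(o,(800,350)))
E
```

```text
t 33.4 [0.5369 0.0403 0.0477] F [-0.1 -1.6  4.7] w 0.390
```

View pics/v6.png

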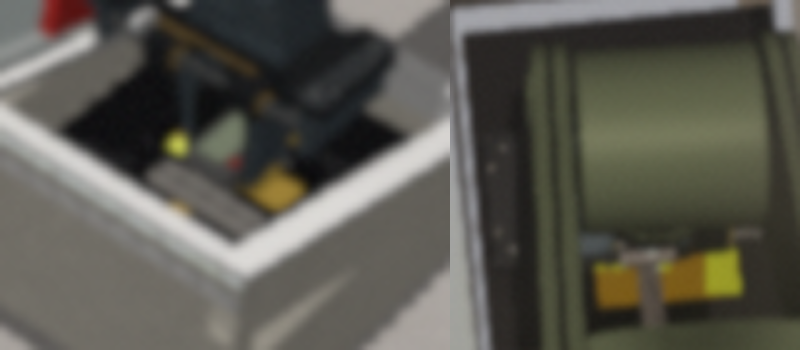

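The top view shows the beam at about (650,300) in the composite, lying over the jaw cutout: the caliper is turned 180°. My `down()` helper picked the opposite half-turn between the grasp and the seat, which also explains the first drop. I'll lift, turn it back and retry.

```bash
python3 - <<'E'
from m import *
s=c2w(-.0167,.1366)
rv=(Ro.from_rotvec([0,0,np.pi])*Ro.from_rotvec(down(PSI,[*s,.165]))).as_rotvec()
arm.servo_line([*s,.08],.06); arm.servo_line([*s,.19],.15); st('up')
q0=np.array(arm.get_joints()); q=inverse_kinematics([*s,.19],rv.tolist()); print(q0.round(2),None if q is None else np.round(q,2))
if q is not None and arm.get_width()>.3:
    arm.servo_line([*s,.19],.1,rv.tolist()) if False else None
    n=4
    for i in range(1,n+1): arm.set_joints((q0+(np.array(q)-q0)*i/n).tolist())
    st('turned'); x=Ro.from_rotvec(arm.get_tcp_rot()).as_matrix()[:,0]; print(x, ey(PSI))
    arm.servo_line([*s,.07],.12); st()
    im,d=vision.read_camera('top'); np.savez('/tmp/top7.npz',im=im,d=d); im,d=vision.read_camera('scene'); np.savez('/tmp/scene7.npz',im=im,d=d)
E
```

```text
up t 35.1 [0.5358 0.0402 0.1889] F [ 0.  -0.6 -1.2] w 0.388
[ 0.05  0.28  1.69 -0.    1.18  1.54] [ 0.05  0.28  1.69 -0.    1.18 -1.61]
turned t 38.2 [0.5366 0.0403 0.19  ] F [ 0.8  0.1 -2.1] w 0.386
[-8.70433242e-02  9.96204526e-01  5.06602206e-05] [-0.0888943   0.99604107]
 t 39.3 [0.5373 0.0403 0.0707] F [ 1.1  0.3 -1.5] w 0.389
```

```bash
python3 - <<'E'
from m import *
for n in('top','scene'):
    z=np.load('/tmp/%s7.npz'%n); d=z['d']; P=cloud(n,d); Q=P[(d>0)].reshape(-1,3)
    xy=Q[:,:2]-C; cx=xy@ex(PSI); cy=xy@ey(PSI)
    k=(Q[:,2]>.066)&(Q[:,2]<.092)&(abs(cx)<.105)&(cy>.07)&(cy<.20)
    cx,cy,zz=cx[k]+.0167,cy[k]-.1366,Q[k,2]   # relative to the seat
    for nm,m in(('jaws',(cx<-.034)&(cx>-.07)),('beam',(cx>.045)&(abs(cy)<.02))):
        if m.sum()>3: print(n,nm,m.sum(),'x',np.percentile(cx[m],[2,50,98]).round(4),'y',np.percentile(cy[m],[2,50,98]).round(4),'z',np.percentile(zz[m],[5,50,95]).round(4))
E
```

```text
top jaws 298 x [-0.0542 -0.0446 -0.0349] y [-0.0515 -0.0133  0.0232] z [0.0758 0.0793 0.0826]
scene beam 52 x [0.0464 0.0625 0.0803] y [-0.0078  0.0016  0.0073] z [0.0738 0.0787 0.082 ]
```

```bash
python3 - <<'E'
from m import *
def go(dx,dy,zs,lim):
    s=c2w(-.0167+dx,.1366+dy)
    for z in zs:
        arm.servo_line([*s,z],.03); f=arm.get_ft_force()[2]; st('dx%.4f z%.4f'%(dx,z))
        if f>lim: return False
    return True
ok=go(0,0,[.056,.050,.048,.0465,.045,.0435,.042,.0405,.039],22)
print(ok)
E
```

```text
dx0.0000 z0.0560 t 40.0 [0.5366 0.0403 0.0559] F [ 0.1 -0.1 -2.8] w 0.387
dx0.0000 z0.0500 t 40.4 [0.5372 0.0403 0.0504] F [-0.5 -0.2  1. ] w 0.390
dx0.0000 z0.0480 t 40.6 [0.5373 0.0403 0.0496] F [-3.  -0.9 10. ] w 0.390
dx0.0000 z0.0465 t 40.9 [0.5373 0.0403 0.0488] F [-4.4  0.1 15. ] w 0.393
dx0.0000 z0.0450 t 41.1 [0.5373 0.0403 0.0479] F [-5.9 -0.1 19.4] w 0.385
dx0.0000 z0.0435 t 41.4 [0.5372 0.0403 0.0473] F [-8.2  0.  24.7] w 0.389
False
```

```bash
python3 - <<'E'
from m import *
done=False
arm.servo_line([*c2w(-.0167,.1366),.0475],.03)
for dx in(-.001,-.002,-.003,-.004):
    s=c2w(-.0167+dx,.1366); arm.servo_line([*s,.0465],.02); st('dx%.4f'%dx)
    if arm.get_tool_pos()[2]<.0468 and arm.get_ft_force()[2]<4: break
im,d=vision.read_camera('top'); np.savez('/tmp/top8.npz',im=im,d=d)
im,d=vision.read_camera('scene'); np.savez('/tmp/scene8.npz',im=im,d=d)
for n in('top','scene'):
    z=np.load('/tmp/%s8.npz'%n); d=z['d']; P=cloud(n,d); Q=P[(d>0)].reshape(-1,3)
    xy=Q[:,:2]-C; cx=xy@ex(PSI); cy=xy@ey(PSI)
    k=(Q[:,2]>.052)&(Q[:,2]<.072)&(abs(cx)<.105)&(cy>.07)&(cy<.20)
    cx,cy,zz=cx[k]+.0167,cy[k]-.1366,Q[k,2]
    for nm,m in(('jaws',(cx<-.034)&(cx>-.07)),('beam',(cx>.045)&(abs(cy)<.02))):
        if m.sum()>3: print(n,nm,m.sum(),'x',np.percentile(cx[m],[2,50,98]).round(4),'y',np.percentile(cy[m],[2,50,98]).round(4),'z',np.percentile(zz[m],[5,50,95]).round(4))
E
```

```text
dx-0.0010 t 41.9 [0.5371 0.0403 0.0478] F [-1.1 -0.1 12. ] w 0.390
dx-0.0020 t 42.2 [0.537  0.0403 0.0478] F [0.1 0.5 9.1] w 0.391
dx-0.0030 t 42.4 [0.5369 0.0403 0.0478] F [2.  1.1 8.1] w 0.391
dx-0.0040 t 42.7 [0.5354 0.0401 0.0473] F [4.6 0.5 5.3] w 0.391
top jaws 312 x [-0.0687 -0.0476 -0.0359] y [-0.0617 -0.0125  0.0333] z [0.0523 0.0546 0.058 ]
top beam 30 x [0.0893 0.0985 0.1122] y [-0.0109  0.0019  0.0178] z [0.0524 0.0533 0.0596]
scene jaws 20 x [-0.0676 -0.0508 -0.0346] y [-0.0279  0.0486  0.0617] z [0.0521 0.0529 0.0555]
scene beam 30 x [0.0459 0.055  0.0672] y [-0.0147 -0.0007  0.0106] z [0.0535 0.0579 0.06  ]
```

```bash
python3 - <<'E'
from m import *
s=c2w(-.0167-.0035,.1366)
for z in(.045,.0435,.042,.0405,.039):
    arm.servo_line([*s,z],.02); st('z%.4f'%z)
    if arm.get_ft_force()[2]>24: break
E
```

```text
z0.0450 t 43.0 [0.5359 0.0402 0.0462] F [5.2 0.2 8.6] w 0.391
z0.0435 t 43.3 [0.5361 0.0402 0.0456] F [ 3.   0.4 15. ] w 0.391
z0.0420 t 43.5 [0.5362 0.0402 0.0449] F [ 1.8  0.1 20.3] w 0.391
z0.0405 t 43.8 [0.5363 0.0402 0.0447] F [-0.2  0.9 29.4] w 0.393
```

```bash
cat >> m.py <<'E'
def calpose(f):
    z=np.load(f); im,d=z['im'],z['d']; P=cloud('top',d); Q=P[d>0]; xy=Q[:,:2]-C
    cx=xy@ex(PSI)+.0167; cy=xy@ey(PSI)-.1366; zz=Q[:,2]
    k=(abs(cx)<.11)&(abs(cy)<.07)&(zz<.09)
    cx,cy,zz=cx[k],cy[k],zz[k]
    h=(abs(cx)<.028)&(abs(cy)<.013); A=np.c_[cx[h],cy[h],np.ones(h.sum())]
    co=np.linalg.lstsq(A,zz[h],rcond=None)[0]; print('housing top z0 %.4f slope x %.3f y %.3f'%(co[2],co[0],co[1]),h.sum())
    g=(zz>np.median(zz[h])-.006)&(abs(cx)<.048)&(abs(cy)<.03)
    print('housing rect',cv2.minAreaRect(np.c_[cx[g],cy[g]].astype(np.float32)))
    for nm,m in(('jaws',(cx<-.04)&(cx>-.055)&(cy<.022)&(cy>-.048)),('beam',(cx>.045)&(cx<.08)&(abs(cy)<.004))): print(nm,m.sum(),np.percentile(zz[m],[10,50,90]).round(4))
    return im
E
python3 - <<'E'
from m import *
arm.gripper_to(.62); st('rel')
p=np.array(arm.get_tool_pos()); arm.servo_line([p[0],p[1],.17],.3); arm.servo_line([.37,p[1]-.03,.20],.4); st()
im,d=vision.read_camera('top'); np.savez('/tmp/top9.npz',im=im,d=d)
im=calpose('/tmp/top9.npz'); save('v9',im[180:272,240:335],6)
E
```

```text
rel t 44.3 [0.5337 0.04   0.0402] F [5.7 0.3 0.2] w 0.618
 t 45.4 [0.3683 0.01   0.1989] F [ 0.6  1.2 -0.7] w 0.620
housing top z0 0.0584 slope x 0.050 y 0.005 262
housing rect ((0.003016512840986252, 0.0015003960579633713), (0.059327322989702225, 0.08835997432470322), 86.09771728515625)
jaws 189 [0.0446 0.0471 0.0498]
beam 51 [0.0477 0.0506 0.0527]
```

View pics/v9.png

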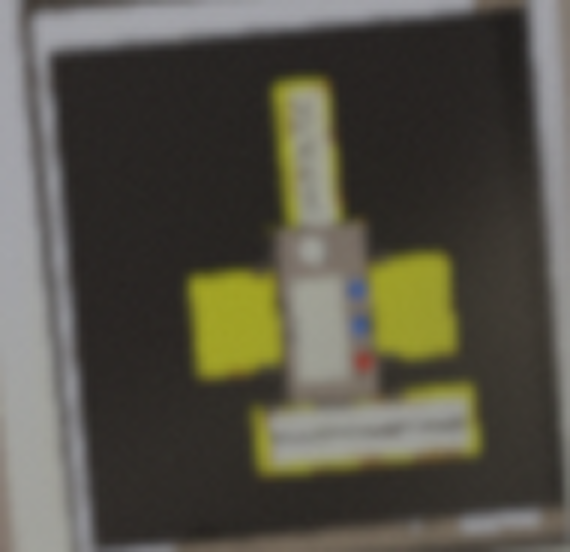

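The caliper is laterally in its cutout: the jaw end is home, and the beam end is about 3 mm high on its pads. I'll press it down with shut fingers.

```bash
python3 - <<'E'
from m import *
arm.gripper_to(0,20)
def press(dx):
    s=c2w(-.0167+dx,.1356); arm.servo_line([*s,.085],.3); arm.servo_line([*s,.064],.1)
    for z in np.arange(.060,.0500,-.002):
        arm.servo_line([*s,z],.03); st('dx%.3f z%.4f'%(dx,z))
        if arm.get_ft_force()[2]>24: break
    arm.servo_line([*s,.085],.15)
a=[*c2w(-.0167,.1356),.16]
arm.servo_line(a,.35)
press(.014); press(-.008)
arm.servo_line(a,.3); arm.servo_line([.37,.01,.20],.4)
im,d=vision.read_camera('top'); np.savez('/tmp/top10.npz',im=im,d=d); calpose('/tmp/top10.npz'); st()
E
```

```text
dx0.014 z0.0600 t 48.1 [0.5508 0.0405 0.0604] F [-0.3 -0.3  0.2] w 0.007
dx0.014 z0.0580 t 48.4 [0.5508 0.0406 0.058 ] F [-0.3 -0.1  0.7] w 0.005
dx0.014 z0.0560 t 48.6 [0.5511 0.0406 0.0563] F [ 0.3 -0.3  2.6] w 0.002
dx0.014 z0.0540 t 48.9 [0.5512 0.0406 0.0563] F [-3.1  0.6 16.1] w 0.004
dx0.014 z0.0520 t 49.1 [0.5512 0.0406 0.0562] F [-7.7 -0.2 28.3] w 0.008
dx-0.008 z0.0600 t 50.4 [0.5289 0.0386 0.0601] F [-0.2 -0.5  0.1] w 0.005
dx-0.008 z0.0580 t 50.6 [0.5287 0.0386 0.058 ] F [-0.   0.   0.2] w 0.006
dx-0.008 z0.0560 t 50.9 [0.5292 0.0386 0.0563] F [-0.2 -1.2  2.2] w 0.004
dx-0.008 z0.0540 t 51.1 [0.5292 0.0386 0.0562] F [-3.7 -0.1 17.3] w 0.008
dx-0.008 z0.0520 t 51.4 [0.5292 0.0386 0.0562] F [-6.9  0.3 29.9] w 0.004
housing top z0 0.0568 slope x -0.006 y 0.019 263
housing rect ((0.0015099458396434784, 0.0012084022164344788), (0.05957997962832451, 0.09460920840501785), 86.90005493164062)
jaws 187 [0.045  0.0475 0.0499]
beam 50 [0.0435 0.0465 0.0488]
 t 52.8 [0.3699 0.01   0.199 ] F [-0.   0.4  0. ] w 0.003
```

```bash
python3 - <<'E'
from m import *
L=lambda y,z,v:arm.servo_line([*c2w(-.003,y),z],v)
L(-.008,.18,.35); L(-.008,.122,.25); st('start')
L(.185,.122,.12); st(); L(.197,.122,.06); st(); L(.2005,.122,.04); st('shut L?')
L(.185,.122,.2); L(.185,.185,.3); L(-.172,.185,.45); L(-.172,.122,.25); st('blue')
L(-.190,.122,.08); st(); L(-.194,.122,.04); st(); L(-.198,.122,.04); st('shut R?')
L(-.185,.122,.2); L(-.185,.19,.3)
arm.servo_line([.40,-.10,.24],.4)
im,d=vision.read_camera('top'); np.savez('/tmp/top11.npz',im=im,d=d); st()
P=cloud('top',d);H=hsv(im);v,u=np.indices(d.shape)
bl=big((H[...,0]>105)&(H[...,0]<130)&(H[...,1]>120)&(u>420)&(u<480)&(v>150)&(v<260)); rd=big(((H[...,0]<8)|(H[...,0]>172))&(H[...,1]>150)&(u<360)&(u>240)&(v>150)&(v<280))
for m in(rd,bl):
  p=P[m];p=p[p[:,2]>.13]; print('handle',w2c(np.median(p,0)),m.sum())
k=big((u>180)&(u<235)&(v>140)&(v<195)&(P[...,2]>.035)&(P[...,2]<.06)); print('roll',cv2.minEnclosingCircle(P[k][:,:2].astype(np.float32)))
save('v11',im)
E
```

```text
start t 54.0 [ 0.562  -0.1016  0.1225] F [ 0.  -0.2  0.4] w 0.002
 t 55.7 [0.5457 0.0894 0.1217] F [ 0.3 -0.2 -1.3] w 0.005
 t 56.1 [0.5449 0.1022 0.122 ] F [-0.1  0.8  0.1] w 0.005
shut L? t 56.3 [0.5448 0.1038 0.122 ] F [ 1.3 -4.7 -0.7] w 0.000
blue t 58.3 [ 0.5777 -0.2637  0.1221] F [ 0.2 -0.1  1.1] w 0.004
 t 58.6 [ 0.5797 -0.2848  0.123 ] F [-0.5  0.7 -0.7] w 0.003
 t 58.9 [ 0.5796 -0.2881  0.1221] F [-0.4 -0.2  0.5] w 0.007
shut R? t 59.1 [ 0.5797 -0.2897  0.1219] F [-0.4  5.9  1.4] w 0.003
 t 60.6 [ 0.4007 -0.1007  0.2392] F [ 0.6 -0.1 -0. ] w 0.008
handle [-0.00907627  0.21574821] 196
handle [-0.00852566 -0.21215191] 192
roll ((0.6911008358001709, 0.2422187328338623), 0.050059668719768524)
```

```bash
python3 - <<'E'
from m import *
L=lambda y,z,v:arm.servo_line([*c2w(-.003,y),z],v)
L(-.182,.19,.45); L(-.182,.122,.3); L(-.2025,.122,.08); st('R'); print(w2c(arm.get_tool_pos()))
L(-.187,.122,.3); L(-.182,.185,.35); L(.184,.185,.5); L(.184,.122,.3); L(.205,.122,.08); st('L'); print(w2c(arm.get_tool_pos()))
L(.187,.122,.3); L(.184,.19,.35)
arm.servo_line([.42,.05,.24],.45)
im,d=vision.read_camera('top'); np.savez('/tmp/top12.npz',im=im,d=d); st()
P=cloud('top',d);H=hsv(im);v,u=np.indices(d.shape)
bl=big((H[...,0]>105)&(H[...,0]<130)&(H[...,1]>120)&(u>420)&(u<480)&(v>150)&(v<260)); rd=big(((H[...,0]<8)|(H[...,0]>172))&(H[...,1]>150)&(u<360)&(u>240)&(v>150)&(v<280))
for m in(rd,bl):
  p=P[m];p=p[p[:,2]>.13]; print('handle',w2c(np.median(p,0)),m.sum())
E
```

```text
R t 62.1 [ 0.5811 -0.2899  0.1251] F [-0.6 21.8  9. ] w 0.006
[-0.00172399 -0.19627081]
L t 64.3 [0.5464 0.1041 0.1241] F [  3.  -21.5   1.3] w 0.005
[-0.00133426  0.19933259]
 t 65.5 [0.4196 0.0504 0.2395] F [ 0.1 -0.6 -0.7] w 0.010
handle [-0.00925216  0.21573562] 201
handle [-0.00886606 -0.21234002] 193
```

```bash
python3 -c "
from h import *
ticket.hand_in()"
```

```text
the job is handed in; nothing more can be done
```

The caliper is pressed into its cutout, both doors are shut and the job is handed in at about 65.5 s of the allowed 72.

**What I did:** I slid the red-handled left door fully across to its stop and took the grey caliper, leaving the pink look-alike alone. I seated it, pressed it down with shut fingers, and pushed both doors shut.

**What went wrong on the way:**
- **Drop:** The caliper fell once, onto the bench beside the showcase. A half-turn flip in my orientation helper, on the joint-space move, is the likely cause.
- **Turned round:** The same flip brought it to the cutout turned 180°, so I lifted it and turned it back. The pressing that followed reached about 29 N at the wrist.
- **Tilted:** It first sat with the beam end about 3 mm high. Pressing on top of the housing levelled it.

**Last checks:**
- **Caliper:** With the door still open, its top measured 56.8 mm against 56.5 mm expected, level, with jaws and beam both down. I did not re-measure it after shutting the doors.
- **Doors:** Both stopped dead against about 22 N of push. The camera put the two handles 428 mm apart against 430 mm nominal. That 2 mm gap is within the calibration error, so I trusted the hard stops.
- **Roll of packing tape:** It measured within 0.5 mm of its starting place.
- **Tape measure:** I never touched it, but I did not measure it at the end.

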